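# Seat a round bar in the welding V-block

### The arm

A 6-joint arm with a two-finger parallel gripper is mounted at the origin on the work surface. World frame = base frame: x ahead of the robot, y to its left, z up, the work surface at z = 0. Lengths are in m, angles in rad, forces in N, time in s.
With the tool pointing down it reaches from about 0.3 to 0.775 m from the base axis. Payload 14.6 kg.
Tool frame: the origin (TCP) lies between the finger pads; the fingertips stand 19 mm ahead of it and the grasp point (between the pads) is the TCP; y points along the fingers, z is the direction in which the jaws open and shut, and the axes are right-handed (so a half turn about y gives the same grasp; the last joint's range is limited). The gripper opens to 85 mm and grips with 20 to 120 N. Pads are 22 mm wide; open, the fingers measure 114 mm over their backs; the gripper's body (76 mm by 85 mm) begins 54 mm behind the grasp point. The pads swing forward as they close: fully open they stand 13 mm farther back than shut.
Start: joints at [1.091, 0.3, 1.521, -0, 1.321, -0.067], TCP at [0.221, 0.504, 0.25] pointing down, gripper open.
Joint ranges: [-3.03, 3.03], [-0.79, 2.21], [0.23, 2.52], [-1.04, 4.18], [0, 3.07], [-2.55, 2.55]. Speed limits (rad/s): [2.22, 2.22, 2.57, 3.14, 3.14, 3.14].

### API

Orientations are given as a unit quaternion [x, y, z, w].
In Python, from workcell import ctrl, camera, calibration, close_job gives the robot as it stands. The module is installed in compiled form; this text tells all that it offers.
- The arm moves only by the shell command python3 -m inch 'ROWS' [FORCE]. ROWS is JSON, a list that holds one entry, the list of rows, each a list of 7 numbers: the shift along the tool's x, y, z in m, then the turn, a rotation vector about the tool's x, y, z in degrees, then the closure in counts, from 0 (fully open) to 255 (shut). In form: [[[x, y, z, ax, ay, az, fingers], ...]]. A call has 1 to 8 rows; each row shifts and turns the commanded pose from where the row before left it, along the tool's axes as they then stand; what a row does not reach is not made up. A row lasts 1/10 s, in which the tool goes at most 50 mm and 8.59 degrees, less where a joint would pass 70% of its speed; a pose out of reach is approached as far as the arm can. A call is refused whole if a number of a shift passes 0.05 or a number of a turn 8.59, either way. A call with a gripper value outside its range is refused whole. The fingers move at their own pace and stop on an object; FORCE is the grip in N (left out, the last holds). Time passes only in rows, so rows that do not move let the fingers close. It gives the time, the measured TCP pose, the force and the opening at its end, in the units of the state.
- ctrl.read_state(): the state, without advancing time (a new reading comes with each control period).
- camera(name): name is "scene" or "side" or "wrist"; returns (picture, depth): 384x512x3 uint8, red, green, blue; 384x512 float32, m along the optical axis (not along the pixel's ray), 0 where there is no reading.
- calibration(name): a dict with "camera_matrix" (3x3 intrinsics, pixels), "position" and "rotation" of the camera in the world; the wrist camera has in their place "T_tool_cam" (4x4, takes a point from camera to tool coordinates, whose origin is the TCP and whose axes are the tool frame's). Camera axes: x right, y down, z forward; pixel columns grow to the right and rows downward; lengths in m; the calibration is good to about 2 mm. The wrist camera is an equidistant fisheye: a pixel r from the principal point sees the ray r / f radians off the axis. A picture is of the moment at which its call begins: read the wrist's pose just before it. calibration takes no time and is no camera call.
- close_job(): hands the job in, once; it reports no verdict.
The state is a dict: "time_s": time; "joints": joint angles; "joint_velocities": joint speeds; "effort": joint torques, N m; "tool_pos": TCP position; "eef_rot": TCP orientation; "contact_force": force on the tool from outside, world axes, zero at the start; "wrist_torque": the same for the moment, N m; "grip_width": opening from 0.0 (shut) to 1.0 (fully open).
Only numpy, scipy, OpenCV 4.12 (cv2) and the standard library are available. Lean on these libraries where they do the work, as an engineer would, in place of code of your own. Each camera call takes 0.05 s, during which the arm holds its last target.

### The job

Take the round aluminium bar out of its notched rest, lay it in the groove of the V-block, and slide it along the groove, under the sprung hold-down roller, until its end is fully home against the tip of the back stop's set screw; press it firmly there for a moment. The stop is set to length but only lightly clamped, so push gently enough not to shift it. Leave the bar lying on both flanks of the groove, touching the screw tip, and leave the can, hammer and brush alone.

Things in the scene. Friction and masses are not known exactly. Their poses are not given: they have to be found in the camera images.
- bar: Plain round aluminium bar, diameter 26 mm, length 150 mm, about 0.21 kg. Both ends alike: the last 10 mm taper to a flat end face of 17 mm diameter. Origin at its centre; its x axis is the bar's axis (either end may go to the stop; y and z are arbitrary). It starts lying in the notched rest, its axis 45 mm above the bench and parallel to the rest's x axis.
- rest: Fixed grey-painted steel rest: base plate 130 x 70 x 8 mm with two V-notched uprights 12 mm thick, 100 mm apart (at x = +-50 mm), tops 42 mm above the bench. Origin on the bench under its centre, x along the bar it carries, z up. The bar can be taken from above at its middle, between the uprights.
- v_block: Steel V-block bolted to the bench; does not move. Origin on the bench below the groove, z up, x along the groove towards the back stop. The block runs from x = -65 to +95 mm, is 60 mm wide, flat top 52.5 mm above the bench, on a base plate 220 x 110 x 8 mm. A 90 degree V-groove, open upwards, runs its full length along the middle (y = 0).
- groove (a point): Open -x end of the groove, on the axis of a seated bar: a bar on both flanks has its axis 60 mm above the bench, its widest part 7.5 mm above the block's top, so it can be gripped from above. It lies stably ahead of the roller with its centre 5 to 15 mm into the block from here. Fully home, its rear end stands 15 to 39 mm outside this end and can be pushed.
- bridge (a point): Top centre of the fixed bridge's crossbar, 102 mm above the bench, at x = +35 mm of the block. The crossbar is 16 mm wide along the groove, 86 mm long across it, underside at 92 mm, with a screw head on top to 110 mm, on two posts 10 mm wide, 38 mm either side. The sprung hold-down roller hangs under it.
- roller (a joint): Lift (m) of the steel roller (16 mm diameter, free-turning, 20 mm long, axis across the groove) under the bridge. 0 at rest, its underside 70.5 mm above the bench; about 0.0025 with the bar (top at 73 mm) under it. Its spring presses down with 3 to 4 N. The bar's taper lifts it when pushed; the drag rises there by some newtons, well before the stop is met; pushing down on the bar adds drag.
- stop: Back stop: plate 30 mm wide, 8 mm thick, top 80 mm above the bench, on a carriage on the block. Origin: its face towards the bar, 56 mm above the bench. A 12 mm set screw on the bar's axis stands 3 to 21 mm out of the face towards the bar, not measured, different every time; its tip (stop_tip) is what the bar's end meets. The stop stays put under 3 to 7 N and slips above about 9 N, drag not counted.
- spray_can: Bystander: grey can, 56 mm diameter, 110 mm high; origin under its centre.
- hammer: Bystander: hammer lying on the bench; origin under its middle, handle to its -x.
- brush: Bystander: brush lying on the bench; origin under its middle, handle to its -x.
Things that resemble listed ones, but are neither listed nor needed, are in the scene too. Of the things shaped like the v_block, the steel one is meant.

How it is judged:
By the outcome, as a careful person would: the job done as asked, in the order asked, and still so for the second after the job is handed in, with the robot touching nothing.
It also fails if it takes over 61 s, if anything falls off the work surface, if the arm or the gripper's body presses on something with over 40 N, if the wrist force passes 120 N, or if a joint passes its speed limit or range.

## Working session

There is one attempt and no reset: what is moved stays moved. The work goes in short steps, Python scripts to look and compute and a shell command to move; the robot and the scene stay as the last step left them, time stands still between calls to the robot, and variables do not carry over. Pictures are saved under pics/ and viewed, and the job is handed in when it is done.

```bash
mkdir -p pics; cat > h.py <<'E'
import numpy as np, cv2
from workcell import ctrl, camera, calibration, close_job
from scipy.spatial.transform import Rotation as R
def grab(n,tag):
    s=ctrl.read_state(); p,d=camera(n)
    cv2.imwrite(f'pics/{tag}.png',p[:,:,::-1]); np.savez(f'{tag}.npz',p=p,d=d,pos=s['tool_pos'],q=s['eef_rot'])
    return p,d
def cloud(n,d):
    c=calibration(n);K=np.array(c['camera_matrix']);v,u=np.mgrid[0:d.shape[0],0:d.shape[1]]
    P=np.stack([(u-K[0,2])/K[0,0]*d,(v-K[1,2])/K[1,1]*d,d],-1)
    return P@np.array(c['rotation']).T+np.array(c['position'])
E
python3 - <<'E'
from h import *
np.set_printoptions(precision=4,suppress=True)
print(ctrl.read_state())
for n in ['scene','side','wrist']:
    grab(n,n+'0'); print(n,calibration(n))
E
```

```text
{'time_s': 0.0, 'joints': array([ 1.0914,  0.3004,  1.5216, -0.    ,  1.3207, -0.0666]), 'joint_velocities': array([-0.0008,  0.001 ,  0.0002,  0.0002, -0.0018,  0.    ]), 'effort': array([ -0.0002, -54.3486, -36.1815,  -0.0001,   0.0038,  -0.    ]), 'tool_pos': array([0.2205, 0.5036, 0.2497]), 'eef_rot': array([ 0.6925, -0.145 ,  0.1448, -0.6917]), 'contact_force': array([-0.4797, -0.4247, -0.4459]), 'wrist_torque': array([-0.0126,  0.006 , -0.0083]), 'grip_width': 0.9987880617854562}
scene {'camera_matrix': array([[408.768 ,   0.    , 251.7171],
       [  0.    , 408.768 , 191.4257],
       [  0.    ,   0.    ,   1.    ]]), 'position': array([ 1.3424, -0.0766,  1.1374]), 'rotation': array([ 0.7162,  0.6165, -0.2083, -0.2522])}
side {'camera_matrix': array([[446.3368,   0.    , 254.1829],
       [  0.    , 446.3368, 188.5874],
       [  0.    ,   0.    ,   1.    ]]), 'position': array([-0.018 , -0.7403,  1.0818]), 'rotation': array([ 0.8911, -0.2505,  0.1125, -0.3613])}
wrist {'camera_matrix': array([[297.3186,   0.    , 250.4513],
       [  0.    , 297.3186, 182.6088],
       [  0.    ,   0.    ,   1.    ]]), 'T_tool_cam': array([[-0.0009,  0.9482,  0.3175, -0.0817],
       [ 0.0005, -0.3175,  0.9482, -0.1244],
       [ 1.    ,  0.001 , -0.0002, -0.0007],
       [ 0.    ,  0.    ,  0.    ,  1.    ]])}
```

View pics/scene0.png

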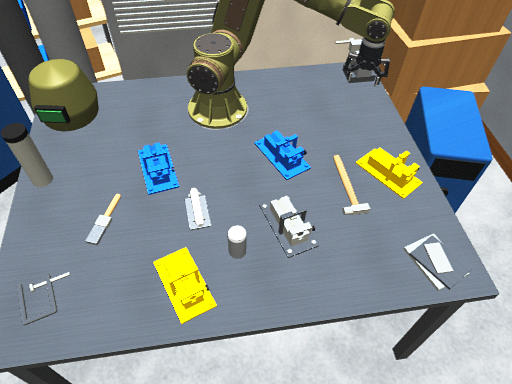

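View pics/side0.png

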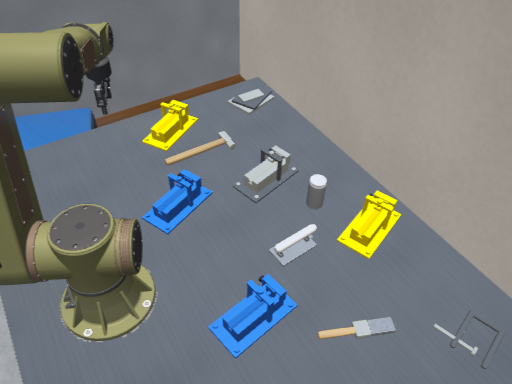

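View pics/wrist0.png

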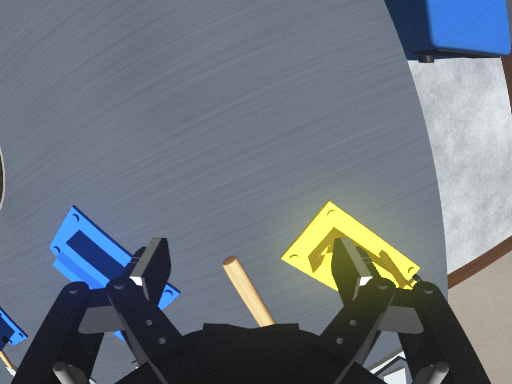

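The scene view shows the white bar in its rest at about (197,208), the steel V-block at about (290,222) and the can at (237,241). The other blocks are blue or yellow. Next I'll zoom in and get the point cloud (rotation is a quaternion).

```bash
sed -i "s/np.array(c\['rotation'\]).T/R.from_quat(c['rotation']).as_matrix().T/" h.py
python3 - <<'E'
from h import *
np.set_printoptions(precision=4,suppress=True)
a=np.load('scene0.npz')['p'][170:260,170:330,::-1]; b=np.load('side0.npz')['p'][135:270,220:340,::-1]
a=cv2.resize(a,None,fx=4.5,fy=4.5,interpolation=cv2.INTER_CUBIC);b=cv2.resize(b,None,fx=4.4,fy=4.4,interpolation=cv2.INTER_CUBIC)
cv2.imwrite('pics/za.png',a);cv2.imwrite('pics/zb.png',b)
for n,pts in [('scene',[(197,195),(196,222),(237,232),(285,250),(300,120)]),('side',[(296,238),(265,172),(100,200),(317,181)])]:
    d=np.load(n+'0.npz')['d'];C=cloud(n,d)
    for u,v in pts: print(n,u,v,C[v,u])
# bar top points: height between .05 and .062 near rest; fit
for n,(u0,u1,v0,v1) in [('scene',(180,215,180,232)),('side',(268,322,220,265))]:
    d=np.load(n+'0.npz')['d'];C=cloud(n,d)[v0:v1,u0:u1].reshape(-1,3)
    m=(C[:,2]>.046)&(C[:,2]<.07);Q=C[m]
    c=Q[:,:2].mean(0);u,s,vt=np.linalg.svd(Q[:,:2]-c,full_matrices=False);t=(Q[:,:2]-c)@vt[0]
    print(n,'bar',m.sum(),c,vt[0],np.degrees(np.arctan2(vt[0][1],vt[0][0])),np.percentile(t,[0,1,99,100]),np.percentile(Q[:,2],[5,50,99]),'mid',c+vt[0]*(t.max()+t.min())/2)
    m=(C[:,2]>.004)&(C[:,2]<.012);Q=C[m][:,:2].astype(np.float32);print('base',m.sum(),cv2.minAreaRect(Q))
E
```

```text
scene 197 195 [ 0.4922 -0.1158  0.0552]
scene 196 222 [ 0.5998 -0.1267  0.0547]
scene 237 232 [ 0.6902 -0.0065  0.109 ]
scene 285 250 [0.7152 0.1416 0.0086]
scene 300 120 [0.1268 0.3261 0.0065]
side 296 238 [ 0.529  -0.1289  0.0556]
side 265 172 [-0.018  -0.7403  1.0818]
side 100 200 [ 0.0976  0.3654 -0.0005]
side 317 181 [ 0.6859 -0.0135  0.1119]
scene bar 291 [ 0.5399 -0.1217] [0.997  0.0779] 4.469803056003793 [-0.0807 -0.0772  0.0693  0.0705] [0.0483 0.0557 0.0624] mid [ 0.5348 -0.1221]
base 482 ((0.491510272026062, -0.12227615714073181), (0.12038879096508026, 0.217392697930336), 84.48284912109375)
side bar 371 [ 0.5298 -0.1255] [-0.9971 -0.0757] -175.6613645612658 [-0.0798 -0.0762  0.0706  0.0736] [0.0482 0.0549 0.0617] mid [ 0.5329 -0.1253]
base 512 ((0.54515540599823, -0.10680337250232697), (0.16985338926315308, 0.15890395641326904), 58.877689361572266)
```

View pics/za.png

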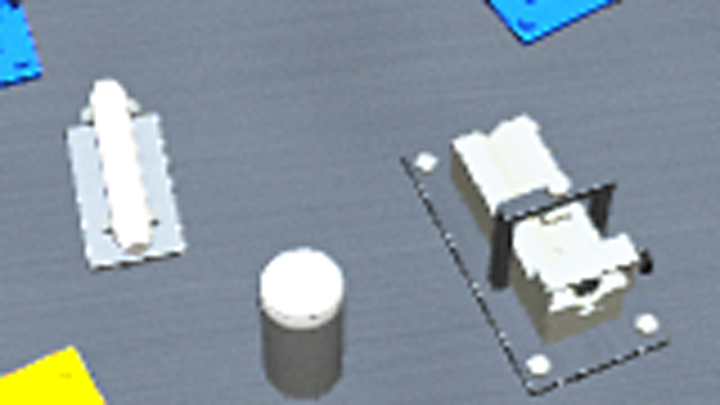

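View pics/zb.png

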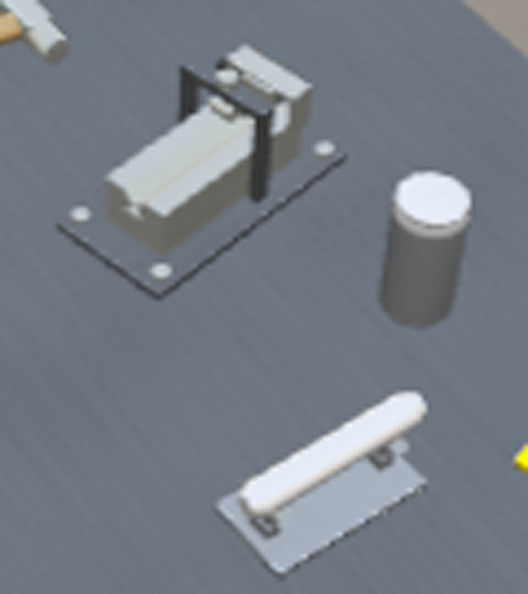

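```bash
python3 - <<'E'
from h import *
np.set_printoptions(precision=4,suppress=True)
for n,(u0,u1,v0,v1) in [('scene',(256,322,190,258)),('side',(228,305,140,205))]:
    D=np.load(n+'0.npz');C=cloud(n,D['d'])[v0:v1,u0:u1]
    ok=D['d'][v0:v1,u0:u1]>0
    for lo,hi,lab in [(.045,.056,'top'),(.004,.013,'base'),(.075,.085,'stop'),(.096,.115,'bridge')]:
        m=ok&(C[...,2]>lo)&(C[...,2]<hi)
        if m.sum()<3: print(n,lab,m.sum());continue
        Q=C[m][:,:2].astype(np.float32);r=cv2.minAreaRect(Q);print(n,lab,m.sum(),np.array(r[0]),np.array(r[1]),r[2],C[m].mean(0))
E
cat >> h.py <<'E'
def unproj(n,u,v,z):
    c=calibration(n);K=np.array(c['camera_matrix']);r=R.from_quat(c['rotation']).apply([(u-K[0,2])/K[0,0],(v-K[1,2])/K[1,1],1]);o=np.array(c['position'])
    return o+r*(z-o[2])/r[2]
E
python3 - <<'E'
from h import *
# base plate visible corners from zooms
for n,o,f,pts in [('scene',(170,170),4.5,[(404,157),(532,392),(666,343)]),('side',(220,135),4.4,[(58,227),(158,297),(346,156)])]:
    P=[unproj(n,o[0]+(x+.5)/f-.5,o[1]+(y+.5)/f-.5,.008) for x,y in pts]
    for p in P:print(n,p.round(4))
    for a,b in zip(P,P[1:]):print(np.linalg.norm(b-a),np.degrees(np.arctan2(*(b-a)[1::-1])))
    print('plate mid',(P[0]+P[2])/2)
E
```

```text
scene top 480 [0.6214 0.1673] [0.169  0.0859] 21.867271423339844 [0.6153 0.1677 0.0515]
scene base 876 [0.6093 0.1808] [0.2268 0.2727] 80.82404327392578 [0.6428 0.1629 0.0078]
scene stop 140 [0.6701 0.1813] [0.0642 0.0852] 13.365039825439453 [0.6799 0.1841 0.0818]
scene bridge 145 [0.6399 0.1749] [0.0198 0.086 ] 15.231806755065918 [0.6414 0.1737 0.1028]
side top 448 [0.6194 0.1661] [0.1643 0.0852] 20.386722564697266 [0.6064 0.1639 0.0508]
side base 704 [0.651  0.2009] [0.3256 0.2873] 60.012691497802734 [0.6076 0.1542 0.0075]
side stop 129 [0.6665 0.1827] [0.0722 0.0837] 15.663994789123535 [0.6758 0.1821 0.0811]
side bridge 105 [0.6415 0.1739] [0.0193 0.0846] 17.379362106323242 [0.64   0.1738 0.1025]
scene [0.527  0.0909 0.008 ]
scene [0.7397 0.1456 0.008 ]
scene [0.7151 0.2478 0.008 ]
0.21962334322465132 14.423258607124867
0.10513319267614439 103.52137192182522
plate mid [0.62105258 0.16934381 0.008     ]
side [0.4999 0.1906 0.008 ]
side [0.5272 0.089  0.008 ]
side [0.738  0.1422 0.008 ]
0.10519250526020314 -74.9652944347026
0.2173767625109662 14.160812381194253
plate mid [0.61892642 0.16637369 0.008     ]
```

```bash
cat >> h.py <<'E'
def goto(p,axis_deg=None):
    s=ctrl.read_state();M=R.from_quat(s['eef_rot']).as_matrix();np.set_printoptions(precision=4,suppress=True)
    print('t',s['time_s'],'pos',s['tool_pos'],'tilt',np.degrees(np.arccos(-M[2,1])),'xaxis',np.degrees(np.arctan2(M[1,0],M[0,0])),'F',s['contact_force'],'w',s['grip_width'])
    print('shift tool',M.T@(np.array(p)-s['tool_pos']))
    if axis_deg is not None:
        # desired: y down, x along axis or opposite
        for f in (0,180):
            a=np.radians(axis_deg+f);X=np.array([np.cos(a),np.sin(a),0]);Y=np.array([0,0,-1.]);T=np.stack([X,Y,np.cross(X,Y)],1)
            print('turn',f,np.degrees(R.from_matrix(M.T@T).as_rotvec()))
E
python3 -c "
from h import *
goto([.533,-.1237,.25],4.4)
print(R.from_quat(ctrl.read_state()['eef_rot']).as_matrix())"
```

```text
t 0.15 pos [0.2206 0.5037 0.2499] tilt 0.048008244686934716 xaxis -23.654053200817277 F [-0.5453  0.4325  0.1425] w 0.9989373639935953
shift tool [ 0.5379  0.0002 -0.4493]
turn 0 [  0.0456 -28.054   -0.0166]
turn 180 [  0.0225 151.9459   0.0616]
[[ 0.916  -0.0004  0.4012]
 [-0.4012 -0.0007  0.916 ]
 [-0.0001 -1.     -0.0008]]
```

```bash
python3 -m inch '[[[0,0,0,0,-7,0,0],[0,0,0,0,-7,0,0],[0,0,0,0,-7,0,0],[0,0,0,0,-7,0,0],[0.0165,0,-0.0406,0,0,0,0],[0.0165,0,-0.0406,0,0,0,0],[0.0165,0,-0.0406,0,0,0,0],[0.0165,0,-0.0406,0,0,0,0]]]' 25
python3 -m inch '[[[0.0165,0,-0.0406,0,0,0,0],[0.0165,0,-0.0406,0,0,0,0],[0.0165,0,-0.0406,0,0,0,0],[0.0165,0,-0.0406,0,0,0,0],[0.0165,0,-0.0406,0,0,0,0],[0.0165,0,-0.0406,0,0,0,0],[0.0165,0,-0.0406,0,0,0,0],[0.0165,0,-0.0406,0,0,0,0]]]'
python3 -c "
from h import *
goto([.533,-.1237,.2],4.4)"
```

```text
time_s: 0.95
tool_pos: [0.2991, 0.3453, 0.2501]
eef_rot: [0.707, 0.027, -0.027, -0.707]
contact_force: [0.2, 0.2, 0.3]
grip_width: 1.0
time_s: 1.75
tool_pos: [0.4554, 0.0312, 0.2503]
eef_rot: [-0.707, -0.027, 0.027, 0.707]
contact_force: [1.3, 0.6, -0.5]
grip_width: 1.004
t 1.75 pos [0.4554 0.0312 0.2503] tilt 0.005760809194956437 xaxis 4.3425272738588045 F [ 1.2634  0.6162 -0.5208] w 1.003994564499229
shift tool [ 0.0656  0.0503 -0.1603]
turn 0 [-0.0022 -0.0575  0.0053]
turn 180 [ -0.0083 179.9425  -0.0035]
```

```bash
python3 -m inch '[[[0.0165,0,-0.04,0,0,0,0],[0.0165,0,-0.04,0,0,0,0],[0.0165,0.01,-0.04,0,0,0,0],[0.0165,0.02,-0.04,0,0,0,0],[0,0.02,0,0,0,0,0],[0,0,0,0,0,0,0]]]'
python3 -c "
from h import *
goto([.533,-.1237,.045],4.4);grab('wrist','w1')"
```

```text
time_s: 2.35
tool_pos: [0.5319, -0.122, 0.1973]
eef_rot: [-0.706, -0.024, 0.028, 0.707]
contact_force: [-0.6, 0.3, 0.6]
grip_width: 1.002
t 2.35 pos [ 0.5319 -0.122   0.1973] tilt 0.31377680453090356 xaxis 4.2587533505547395 F [-0.5666  0.2788  0.6259] w 1.0015553383230076
shift tool [ 0.0017  0.1523 -0.0021]
turn 0 [-0.1152 -0.1415 -0.2919]
turn 180 [  0.4581 179.8578  -0.1809]
```

View pics/w1.png

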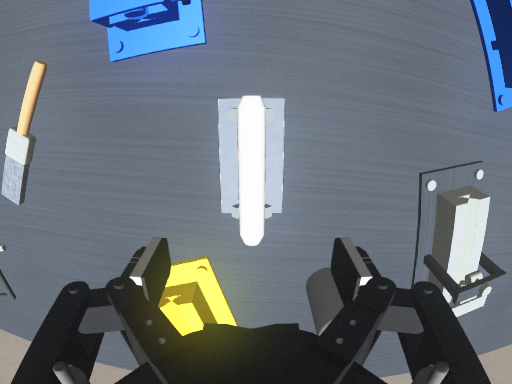

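The wrist view has the bar running from (251,96) to (252,244), between the open fingers. I'll cast fisheye rays to place it.

```bash
cat >> h.py <<'E'
def wray(tag,u,v,z):
    D=np.load(tag+'.npz');c=calibration('wrist');K=np.array(c['camera_matrix']);T=np.array(c['T_tool_cam'])
    dx,dy=u-K[0,2],v-K[1,2];r=np.hypot(dx,dy);th=r/K[0,0]
    ray=np.array([np.sin(th)*dx/max(r,1e-9),np.sin(th)*dy/max(r,1e-9),np.cos(th)])
    M=R.from_quat(D['q']).as_matrix();o=M@T[:3,3]+D['pos'];w=M@T[:3,:3]@ray
    return o+w*(z-o[2])/w[2]
E
python3 - <<'E'
from h import *
np.set_printoptions(precision=4,suppress=True)
p=np.load('w1.npz')['p'].astype(int)
m=(p.min(2)>238);m[:,:225]=0;m[:,280:]=0;m[:85]=0;m[255:]=0
L=[]
for v in range(110,236,6):
    x=np.where(m[v])[0]
    if len(x)<5: continue
    a,b=wray('w1',x.min()-.5,v,.045),wray('w1',x.max()+.5,v,.045);L.append((a+b)/2)
    if v%24==14: print(v,x.min(),x.max(),(a+b)/2,np.linalg.norm(a-b))
L=np.array(L);k=np.polyfit(L[:,0],L[:,1],1);print('angle',np.degrees(np.arctan(k[0])),'y at .533',np.polyval(k,.533))
ys=np.where(m.sum(1)>5)[0];print(ys.min(),ys.max(),wray('w1',251,ys.min()-.5,.045),wray('w1',252,ys.max()+.5,.045), wray('w1',251,ys.min()-.5,.05),wray('w1',252,ys.max()+.5,.05))
# rest plate edges
for q in [(218,98),(284,98),(282,213),(221,213)]: print(wray('w1',*q,.008))
# vblock plate corners, bridge
for q,z in [((420,174),.008),((480,162),.008),((431,186),.012),((480,174),.012),((439,196),.0525),((490,196),.0525),((463,200),.0525)]: print(q,wray('w1',*q,z))
a=cv2.resize(np.load('w1.npz')['p'][150:320,380:512,::-1],None,fx=3.5,fy=3.5,interpolation=cv2.INTER_CUBIC);cv2.imwrite('pics/zw1.png',a)
E
```

```text
110 239 263 [ 0.4711 -0.1264  0.045 ] 0.023144059781198694
134 239 263 [ 0.4937 -0.1247  0.045 ] 0.0234881578859719
158 240 263 [ 0.5168 -0.1225  0.045 ] 0.022986437418235726
182 240 262 [ 0.541  -0.1211  0.045 ] 0.02256207852369428
206 240 262 [ 0.5664 -0.1192  0.045 ] 0.023226850098885508
230 241 262 [ 0.5936 -0.1166  0.045 ] 0.022997103719073767
angle 4.502565841217904 y at .533 -0.12147841175007862
96 244 [ 0.4576 -0.1274  0.045 ] [ 0.6111 -0.1147  0.045 ] [ 0.4575 -0.1275  0.05  ] [ 0.6082 -0.115   0.05  ]
[ 0.4634 -0.1615  0.008 ]
[ 0.4582 -0.0926  0.008 ]
[ 0.5881 -0.0813  0.008 ]
[ 0.5933 -0.1519  0.008 ]
(420, 174) [0.5269 0.0881 0.008 ]
(480, 162) [0.5008 0.1905 0.008 ]
(431, 186) [0.54   0.1071 0.012 ]
(480, 174) [0.5166 0.1923 0.012 ]
(439, 196) [0.5392 0.0917 0.0525]
(490, 196) [0.5344 0.181  0.0525]
(463, 200) [0.5421 0.1322 0.0525]
```

View pics/zw1.png

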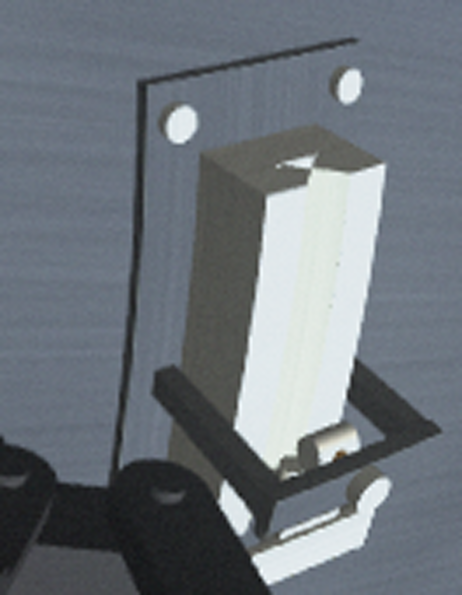

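```bash
python3 -m inch '[[[0.001,0.035,0,0,0,0,0],[0,0.035,0,0,0,0,0],[0,0.035,0,0,0,0,0],[0,0.02,0,0,0,0,0],[0,0,0,0,0,0,0],[0,0,0,0,0,0,0]]]'
python3 -c "
from h import *
goto([.533,-.1217,.045],4.45);grab('wrist','w2')"
```

```text
time_s: 3.0
tool_pos: [0.5347, -0.1211, 0.077]
eef_rot: [0.707, 0.028, -0.027, -0.706]
contact_force: [0.2, -1.0, 0.4]
grip_width: 1.002
t 3.0 pos [ 0.5347 -0.1211  0.077 ] tilt 0.101672847194502 xaxis 4.394655987812547 F [ 0.2207 -1.0339  0.3942] w 1.0024254228587508
shift tool [-0.0018  0.032  -0.0004]
turn 0 [ 0.0357 -0.0554  0.0952]
turn 180 [ -0.1495 179.9446   0.0561]
```

View pics/w2.png

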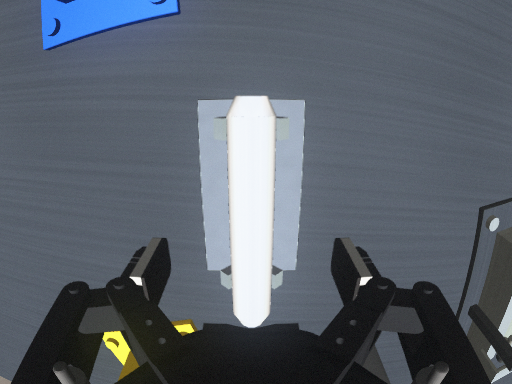

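The bar is centred between the fingers: pad edges at columns 170 and 333, bar at 251. Descending and gripping.

```bash
python3 -m inch '[[[-0.001,0.016,0,0,0,0,0],[0,0.016,0,0,0,0,0],[0,0,0,0,0,0,0],[0,0,0,0,0,0,100],[0,0,0,0,0,0,255],[0,0,0,0,0,0,255],[0,0,0,0,0,0,255],[0,0,0,0,0,0,255]]]' 40
python3 -m inch '[[[0,0,0,0,0,0,255],[0,0,0,0,0,0,255]]]'
python3 -c "
from h import *
goto([.533,-.1217,.045],4.45)"
```

```text
time_s: 3.85
tool_pos: [0.5332, -0.121, 0.044]
eef_rot: [-0.706, -0.027, 0.027, 0.707]
contact_force: [-2.2, 6.2, 7.4]
grip_width: 0.29
time_s: 4.05
tool_pos: [0.5332, -0.121, 0.044]
eef_rot: [-0.706, -0.027, 0.027, 0.707]
contact_force: [-2.1, 6.5, 6.8]
grip_width: 0.287
t 4.05 pos [ 0.5332 -0.121   0.044 ] tilt 0.04655655607402874 xaxis 4.354698073120899 F [-2.1259  6.4823  6.839 ] w 0.2874097026745235
shift tool [-0.0002 -0.001  -0.0007]
turn 0 [-0.0342 -0.0953  0.0316]
turn 180 [ -0.0496 179.9047  -0.0537]
```

```bash
python3 -m inch '[[[0,-0.01,0,0,0,0,255],[0,-0.03,0,0,0,0,255],[0,-0.04,0,0,0,0,255],[0,-0.04,0,0,0,0,255],[0,-0.03,0.02,0,-5,0,255],[-0.005,0,0.04,0,-5,0,255],[-0.005,0,0.04,0,0,0,255],[-0.005,0,0.04,0,0,0,255]]]'
python3 -m inch '[[[0,0,0.02,0,0,0,255],[0,0,0,0,0,0,255],[0,0,0,0,0,0,255]]]'
python3 -c "
from h import *
goto([.5535,.1518,.062],14.5);grab('wrist','w3')"
```

```text
time_s: 4.85
tool_pos: [0.4897, 0.0132, 0.1939]
eef_rot: [0.702, 0.088, -0.088, -0.702]
contact_force: [1.7, 1.2, -2.1]
grip_width: 0.291
time_s: 5.15
tool_pos: [0.4856, 0.0314, 0.1938]
eef_rot: [0.702, 0.089, -0.088, -0.701]
contact_force: [-0.3, 0.0, -2.1]
grip_width: 0.292
t 5.15 pos [0.4856 0.0314 0.1938] tilt 0.03740421814404767 xaxis 14.392264692425114 F [-0.2526  0.0097 -2.1117] w 0.2918424296338044
shift tool [0.0956 0.1318 0.0998]
turn 0 [ 0.022  -0.1077  0.0302]
turn 180 [ -0.0475 179.8922   0.0346]
```

View pics/w3.png

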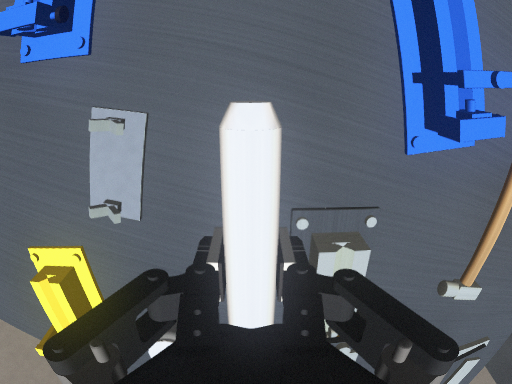

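The bar is held straight, with its front at about (251,102). The V-block's open end shows at about (340,245). Zooming there.

```bash
python3 - <<'E'
from h import *
p=np.load('w3.npz')['p'][195:295,280:390,::-1]
cv2.imwrite('pics/zw3.png',cv2.resize(p,None,fx=6,fy=6,interpolation=cv2.INTER_CUBIC))
E
```

```text
(no output)
```

View pics/zw3.png

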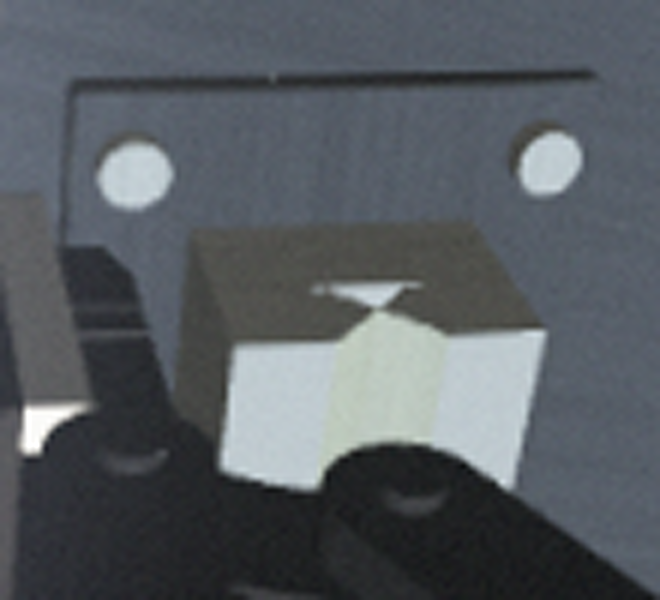

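```bash
python3 - <<'E'
from h import *
np.set_printoptions(precision=4,suppress=True)
f=lambda x,y,z:wray('w3',280+(x+.5)/6-.5,195+(y+.5)/6-.5,z)
A,B=f(232,345,.0525),f(548,330,.0525);a,b=f(337,342,.0525),f(446,335,.0525);P,Q=f(70,88,.008),f(600,76,.008)
c,d=f(192,232,.008),f(472,222,.008)
for n,x,y in [('top',A,B),('groove',a,b),('plate',P,Q),('foot',c,d)]: print(n,x,y,'len',np.linalg.norm(y-x),'dir',np.degrees(np.arctan2(*(y-x)[1::-1]))-90,'mid',(x+y)/2)
E
```

```text
top [0.5499 0.1218 0.0525] [0.5348 0.181  0.0525] len 0.061137234564058895 dir 14.264997457590283 mid [0.5423 0.1514 0.0525]
groove [0.5452 0.1408 0.0525] [0.5397 0.161  0.0525] len 0.020980391261057565 dir 15.33014931863626 mid [0.5425 0.1509 0.0525]
plate [0.5263 0.0895 0.008 ] [0.4983 0.1959 0.008 ] len 0.11005195154273506 dir 14.77118715460179 mid [0.5123 0.1427 0.008 ]
foot [0.5505 0.123  0.008 ] [0.5354 0.1809 0.008 ] len 0.059862648604389224 dir 14.628781339979412 mid [0.5429 0.152  0.008 ]
```

The measurements agree with the given sizes (block 60 mm wide, groove opening 21 mm, plate 110 mm). But with this grip the fingertips (19 mm ahead of the TCP) would hit the block top before the bar seats. I'll lay the bar back in the rest and grip it about 27 mm behind its middle, so the fingers stay outside the block's end.

```bash
python3 -m inch '[[[0,0,0,0,5,0,255],[0,0,0,0,5,0,255],[0.009,0,-0.039,0,0,0,255],[0.009,0,-0.039,0,0,0,255],[0.009,0.02,-0.039,0,0,0,255],[0.009,0.03,-0.039,0,0,0,255],[0,0.03,0,0,0,0,255],[0,0,0,0,0,0,255]]]'
python3 -m inch '[[[0,0,0,0,0,0,255],[0,0,0,0,0,0,255]]]'
python3 -c "
from h import *
goto([.5332,-.121,.044],4.35)"
```

```text
time_s: 6.0
tool_pos: [0.5313, -0.1228, 0.1095]
eef_rot: [-0.706, -0.023, 0.028, 0.707]
contact_force: [-0.6, 0.7, -1.6]
grip_width: 0.29
time_s: 6.2
tool_pos: [0.534, -0.1213, 0.1152]
eef_rot: [0.707, 0.028, -0.026, -0.706]
contact_force: [0.2, -0.3, -2.3]
grip_width: 0.289
t 6.2 pos [ 0.534  -0.1213  0.1152] tilt 0.14227177394856586 xaxis 4.374180905245184 F [ 0.2408 -0.3334 -2.269 ] w 0.2891776883923509
shift tool [-0.0009  0.0712  0.0004]
turn 0 [0.0505 0.0241 0.133 ]
turn 180 [   0.2089 -179.9757   -0.0793]
```

```bash
python3 -m inch '[[[-0.001,0.03,0,0,0,0,255],[0,0.025,0,0,0,0,255],[0,0.012,0,0,0,0,255],[0,0.003,0,0,0,0,255],[0,0,0,0,0,0,255],[0,0,0,0,0,0,255]]]'
python3 -m inch '[[[0,0,0,0,0,0,120],[0,0,0,0,0,0,80],[0,0,0,0,0,0,60],[0,0,0,0,0,0,60],[-0.01,0,0,0,0,0,60],[-0.015,0,0,0,0,0,60],[0,0,0,0,0,0,60],[0,0,0,0,0,0,60]]]'
python3 -c "
from h import *
goto([.5063,-.1232,.044],4.45);grab('wrist','w4')"
```

```text
time_s: 6.8
tool_pos: [0.5331, -0.1214, 0.0447]
eef_rot: [0.707, 0.028, -0.026, -0.706]
contact_force: [0.2, 0.4, -1.5]
grip_width: 0.289
time_s: 7.6
tool_pos: [0.5073, -0.1234, 0.0435]
eef_rot: [0.707, 0.027, -0.027, -0.707]
contact_force: [-1.0, -0.1, 0.9]
grip_width: 0.769
t 7.6 pos [ 0.5073 -0.1234  0.0435] tilt 0.01965120907306065 xaxis 4.327572962977814 F [-1.0119 -0.143   0.9271] w 0.7685229877578648
shift tool [-0.001  -0.0005  0.0003]
turn 0 [ 0.0067 -0.1224  0.0185]
turn 180 [ -0.029  179.8776   0.0105]
```

View pics/w4.png

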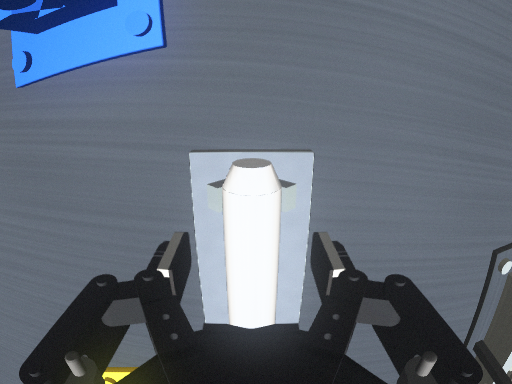

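The bar sits back in the rest's notches, its near end at about (251,160), with the open pads either side. I'll grip here and check where the end is.

```bash
python3 - <<'E'
from h import *
for z,q in [(.0535,(251,158)),(.0365,(251,167)),(.045,(223,191)),(.045,(282,191))]: print(q,wray('w4',*q,z).round(4))
E
python3 -m inch '[[[0,0,0,0,0,0,160],[0,0,0,0,0,0,255],[0,0,0,0,0,0,255],[0,0,0,0,0,0,255],[0,0,0,0,0,0,255],[0,0,0,0,0,0,255]]]' 60
python3 -m inch '[[[0,-0.01,0,0,0,0,255],[0,-0.03,0,0,0,0,255],[0,-0.04,0,0,0,0,255],[0,-0.04,0,0,0,0,255],[0,0,0,0,0,0,255],[0,0,0,0,0,0,255]]]'
python3 -c "
from h import *
goto([.5063,-.1232,.164],4.45);grab('scene','s4');grab('wrist','w5')"
```

```text
(251, 158) [ 0.4535 -0.128   0.0535]
(251, 167) [ 0.4619 -0.1273  0.0365]
(223, 191) [ 0.4714 -0.139   0.045 ]
(282, 191) [ 0.4694 -0.113   0.045 ]
time_s: 8.25
tool_pos: [0.5075, -0.123, 0.0434]
eef_rot: [-0.706, -0.027, 0.027, 0.707]
contact_force: [0.4, 5.1, 4.1]
grip_width: 0.286
time_s: 8.85
tool_pos: [0.5073, -0.1235, 0.1639]
eef_rot: [0.707, 0.027, -0.026, -0.706]
contact_force: [0.4, 0.1, -2.0]
grip_width: 0.284
t 8.85 pos [ 0.5073 -0.1235  0.1639] tilt 0.07838887326660554 xaxis 4.338821547568744 F [ 0.396   0.1233 -1.9763] w 0.28432298030389713
shift tool [-0.001  -0.0001  0.0004]
turn 0 [ 0.0438 -0.1112  0.065 ]
turn 180 [ -0.1021 179.8888   0.0687]
```

View pics/w5.png

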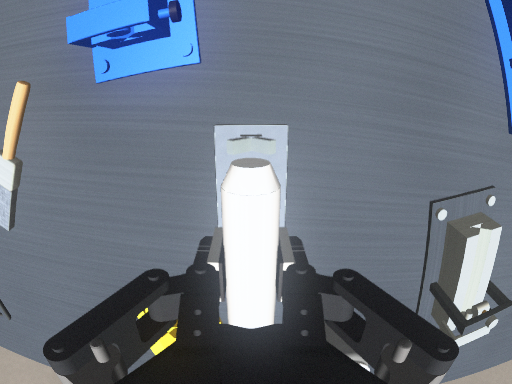

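View pics/s4.png

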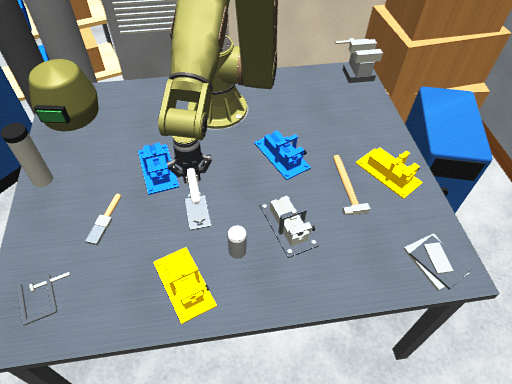

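```bash
python3 -m inch '[[[0,0,0,0,-5.1,0,255],[0,0,0,0,-5.1,0,255],[0.01,0,0.03,0,0,0,255],[0.01,0,0.037,0,0,0,255],[0.013,0,0.037,0,0,0,255],[0.013,0,0.037,0,0,0,255],[0.013,0,0.037,0,0,0,255],[0.013,0,0.037,0,0,0,255]]]'
python3 -m inch '[[[0.013,0,0.037,0,0,0,255],[0,0.02,0.005,0,0,0,255],[0,0.02,0,0,0,0,255],[0,0.02,0,0,0,0,255],[0,0,0,0,0,0,255],[0,0,0,0,0,0,255]]]'
python3 -c "
from h import *
goto([.5258,.1468,.0585],14.5);grab('wrist','w6');grab('scene','s6');grab('side','d6')
for n,b in [('s6',(230,160,340,260)),('d6',(215,110,325,210))]:
  p=np.load(n+'.npz')['p'][b[1]:b[3],b[0]:b[2],::-1];cv2.imwrite(f'pics/z{n}.png',cv2.resize(p,None,fx=5,fy=5,interpolation=cv2.INTER_CUBIC))
"
```

```text
time_s: 9.75
tool_pos: [0.5224, 0.1043, 0.1618]
eef_rot: [0.701, 0.089, -0.09, -0.701]
contact_force: [-0.1, 0.7, -1.8]
grip_width: 0.284
time_s: 10.35
tool_pos: [0.5248, 0.1467, 0.1028]
eef_rot: [0.701, 0.089, -0.09, -0.701]
contact_force: [0.5, 0.6, -1.0]
grip_width: 0.284
t 10.35 pos [0.5248 0.1467 0.1028] tilt 0.10524050890186568 xaxis 14.540941681007617 F [ 0.4745  0.6486 -1.0455] w 0.2835210280605569
shift tool [ 0.0011  0.0443 -0.0001]
turn 0 [-0.0037  0.0409 -0.1052]
turn 180 [  -0.1652 -179.959     0.0059]
```

View pics/w6.png

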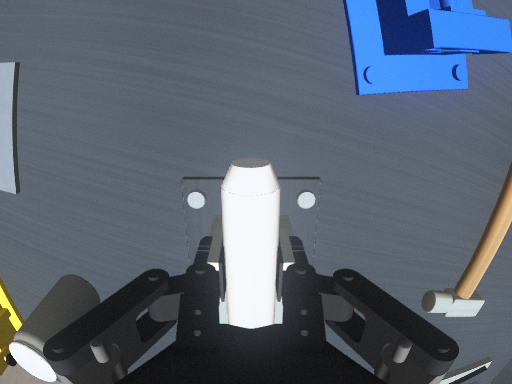

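View pics/zs6.png

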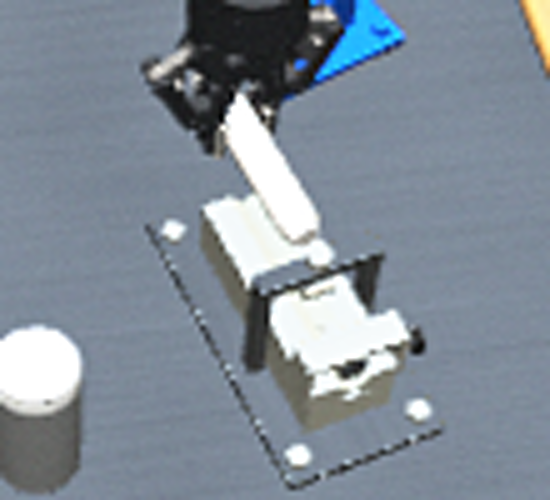

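View pics/zd6.png

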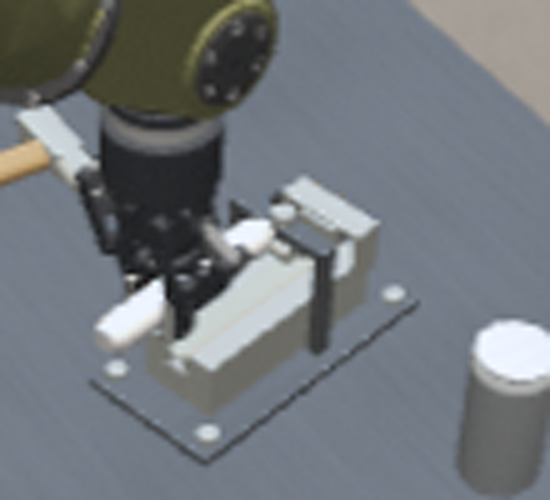

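```bash
python3 - <<'E'
from h import *
c=np.array([.5425,.1511]);a=np.radians(14.5);X=np.array([np.cos(a),np.sin(a)]);Y=np.array([-X[1],X[0]])
def b(p): d=p[:2]-c; return (d@X-.065).round(4),(d@Y).round(4)
print('tip',b(unproj('scene',230+303.5/5-.4,160+238/5-.4,.100)))
print('bridge ends front edge',b(unproj('scene',230+383/5-.4,160+254/5-.4,.102)),b(unproj('scene',230+262/5-.4,160+292/5-.4,.102)))
print('rear (side)',b(unproj('side',215+103/5-.4,110+330/5-.4,.104)))
print('wrist rear', b(wray('w6',251,158,.1043+.0085)), b(wray('w6',182.5,178,.008)),b(wray('w6',322,178,.008)))
E
```

```text
tip (np.float64(0.013), np.float64(0.001))
bridge ends front edge (np.float64(0.0444), np.float64(0.0404)) (np.float64(0.041), np.float64(-0.0418))
rear (side) (np.float64(-0.1237), np.float64(0.0082))
wrist rear (np.float64(-0.1374), np.float64(-0.0003)) (np.float64(-0.096), np.float64(-0.0539)) (np.float64(-0.0962), np.float64(0.056))
```

```bash
python3 -m inch '[[[0.003,0.012,0.0005,0,0,0,255],[0,0.012,0,0,0,0,255],[0,0.01,0,0,0,0,255],[0,0.005,0,0,0,0,255],[0,0,0,0,0,0,255]]]'
python3 -c "
from h import *
goto([.5285,.1475,.0585],14.5)"
python3 -m inch '[[[0,0.002,0,0,0,0,255],[0,0.001,0,0,0,0,255],[0,0.001,0,0,0,0,255]]]'
python3 -c "
from h import *
goto([.5285,.1475,.0585],14.5)"
```

```text
time_s: 11.0
tool_pos: [0.5274, 0.1479, 0.0632]
eef_rot: [0.701, 0.089, -0.09, -0.701]
contact_force: [0.7, -0.7, -1.3]
grip_width: 0.285
t 11.0 pos [0.5274 0.1479 0.0632] tilt 0.10345700207413046 xaxis 14.54797074800865 F [ 0.6781 -0.7255 -1.2921] w 0.28470965449059316
shift tool [ 0.001   0.0047 -0.0007]
turn 0 [-0.0035  0.048  -0.1034]
turn 180 [  -0.1624 -179.952     0.0056]
time_s: 11.3
tool_pos: [0.5279, 0.1481, 0.0605]
eef_rot: [-0.701, -0.09, 0.089, 0.701]
contact_force: [0.3, 0.6, -1.2]
grip_width: 0.285
t 11.3 pos [0.5279 0.1481 0.0605] tilt 0.026955921260264394 xaxis 14.552994344471236 F [ 0.2745  0.6335 -1.2219] w 0.2853013661661795
shift tool [ 0.0004  0.002  -0.0007]
turn 0 [0.002  0.053  0.0269]
turn 180 [   0.0422 -179.947    -0.0031]
```

```bash
python3 -m inch '[[[0,0.001,0,0,0,0,255],[0,0,0,0,0,0,255]]]'
python3 -m inch '[[[0,0.001,0,0,0,0,255],[0,0,0,0,0,0,255]]]'
python3 -m inch '[[[0,0.001,0,0,0,0,255],[0,0,0,0,0,0,255]]]'
```

```text
time_s: 11.5
tool_pos: [0.5279, 0.148, 0.0593]
eef_rot: [0.701, 0.09, -0.089, -0.701]
contact_force: [-0.8, -0.7, -2.0]
grip_width: 0.288
time_s: 11.7
tool_pos: [0.5281, 0.1479, 0.0585]
eef_rot: [0.701, 0.09, -0.089, -0.701]
contact_force: [-0.2, -2.2, 0.2]
grip_width: 0.285
time_s: 11.9
tool_pos: [0.5282, 0.1479, 0.0581]
eef_rot: [0.701, 0.09, -0.089, -0.701]
contact_force: [-1.4, -3.2, 7.5]
grip_width: 0.285
```

Contact came at the expected height: TCP at 58.3 mm, upward force building. Opening slightly and looking.

```bash
python3 -m inch '[[[0,-0.001,0,0,0,0,150],[0,0,0,0,0,0,130],[0,0,0,0,0,0,120],[0,0,0,0,0,0,120],[0,0,0,0,0,0,120]]]'
python3 -c "
from h import *
goto([.5285,.1475,.0585],14.5);grab('wrist','w7');grab('scene','s7');grab('side','d7')
for n,b in [('s7',(230,160,340,260)),('d7',(215,110,325,210))]:
  p=np.load(n+'.npz')['p'][b[1]:b[3],b[0]:b[2],::-1];cv2.imwrite(f'pics/z{n}.png',cv2.resize(p,None,fx=5,fy=5,interpolation=cv2.INTER_CUBIC))
"
```

```text
time_s: 12.4
tool_pos: [0.5278, 0.1481, 0.0582]
eef_rot: [-0.701, -0.089, 0.09, 0.701]
contact_force: [0.8, -0.5, -0.3]
grip_width: 0.526
t 12.4 pos [0.5278 0.1481 0.0582] tilt 0.009783310303690892 xaxis 14.547579212339333 F [ 0.797  -0.4755 -0.2877] w 0.5263347350198746
shift tool [ 0.0005 -0.0003 -0.0007]
turn 0 [-0.0028  0.0476 -0.0094]
turn 180 [  -0.0147 -179.9524    0.0044]
```

View pics/w7.png

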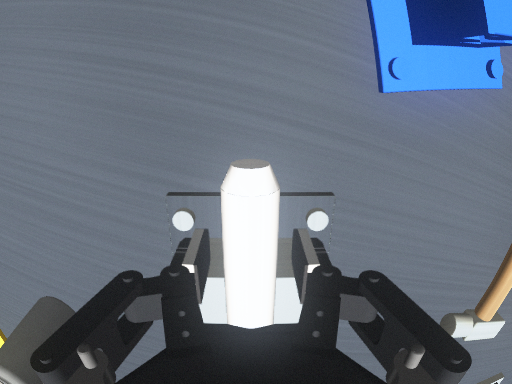

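View pics/zs7.png

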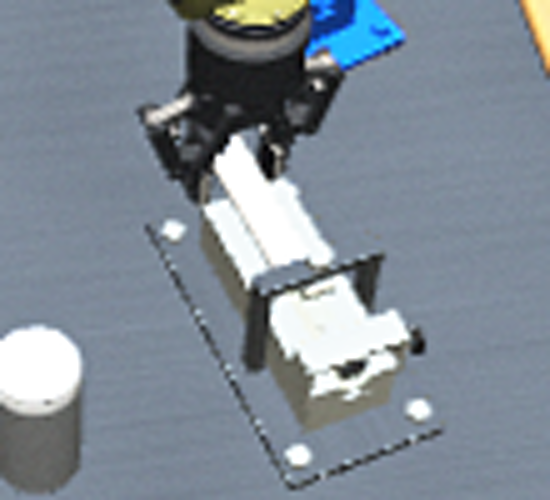

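View pics/zd7.png

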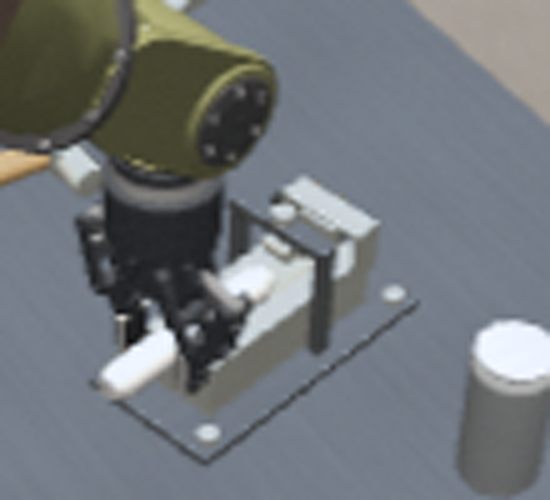

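The bar lies in the groove, and the forces are zero with the pads open. In the wrist view its rear face is at (250,163), clear of the jaws. Checking clearance for pulling back behind it (blue block nearby).

```bash
python3 - <<'E'
from h import *
np.set_printoptions(precision=3,suppress=True)
for q in [(382,92),(502,88),(370,5)]: print(q,wray('w7',*q,.008),)
D=np.load('s4.npz');C=cloud('scene',D['d'])[125:185,245:315];p=D['p'][125:185,245:315].astype(int)
m=(p[...,2]>p[...,0]+60)&(C[...,2]>.003)&(C[...,2]<.13)
print(C[m].min(0),C[m].max(0)); h=m&(C[...,2]>.09);print(C[h].min(0),C[h].max(0))
c=np.array([.5425,.1511]);a=np.radians(14.5);X=np.array([np.cos(a),np.sin(a)]);Y=np.array([-X[1],X[0]])
for u,v,z in [(250,159,.0685),(250,168,.0515),(222,192,.06),(279,192,.06)]:
    d=wray('w7',u,v,z)[:2]-c;print('rear',d@X-.065,d@Y)
E
```

```text
(382, 92) [0.427 0.205 0.008]
(502, 88) [0.384 0.307 0.008]
(370, 5) [0.377 0.183 0.008]
[0.194 0.119 0.003] [0.427 0.305 0.114]
[0.303 0.179 0.09 ] [0.351 0.261 0.114]
rear -0.1338223358920616 -8.128225211131481e-05
rear -0.1253539243239667 -9.152178809524985e-05
rear -0.1167584469203805 -0.012416693942661426
rear -0.11680044804919765 0.012717206533628182
```

```bash
python3 -m inch '[[[0,-0.003,0,0,0,0,90],[0,-0.02,0,0,0,0,90],[0,-0.035,0,0,0,0,90],[-0.02,-0.01,0,0,0,0,255],[-0.035,0,0,0,0,0,255],[-0.022,0,0,0,0,0,255],[0,0.0,0,0,0,0,255],[0,0,0,0,0,0,255]]]'
python3 -c "
from h import *
goto([.4534,.1280,.060],14.5);grab('wrist','w8');grab('scene','s8');grab('side','d8')
for n,b in [('s8',(230,160,340,260)),('d8',(215,110,325,210))]:
  p=np.load(n+'.npz')['p'][b[1]:b[3],b[0]:b[2],::-1];cv2.imwrite(f'pics/z{n}.png',cv2.resize(p,None,fx=5,fy=5,interpolation=cv2.INTER_CUBIC))
"
```

```text
time_s: 13.35
tool_pos: [0.4537, 0.1288, 0.1269]
eef_rot: [-0.701, -0.09, 0.089, 0.701]
contact_force: [-0.3, 0.5, 0.3]
grip_width: 0.002
t 13.35 pos [0.4537 0.1288 0.1269] tilt 0.06884141563953271 xaxis 14.543699192760297 F [-0.2876  0.5116  0.318 ] w 0.0018126512504946502
shift tool [-0.0006  0.0669 -0.0007]
turn 0 [0.003  0.0437 0.0688]
turn 180 [   0.108  -179.9563   -0.0048]
```

View pics/w8.png

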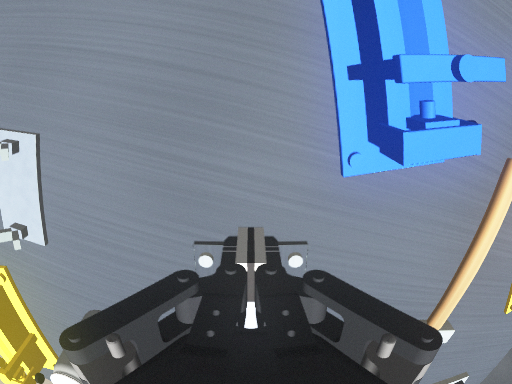

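View pics/zs8.png

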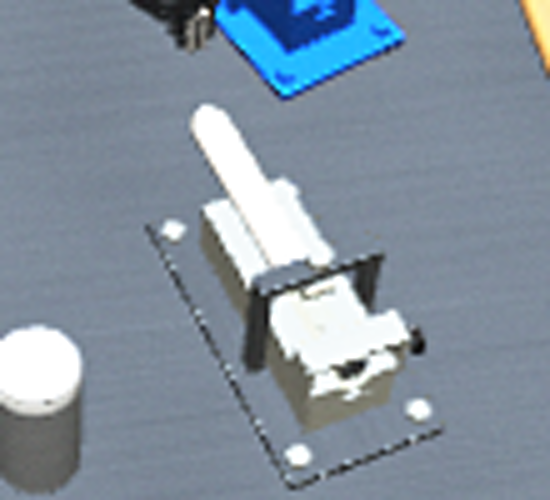

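View pics/zd8.png

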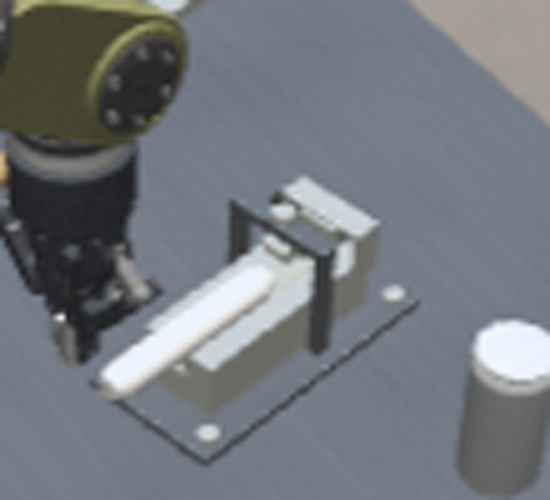

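The bar lies straight in the groove ahead of the roller, with the bridge clear. The closed fingers stand behind its rear end. Descending to axis height, then approaching.

```bash
python3 -m inch '[[[0,0.025,-0.0007,0,0,0,255],[0,0.03,0,0,0,0,255],[0,0.011,0,0,0,0,255],[0,0,0,0,0,0,255],[0,0,0,0,0,0,255]]]'
python3 -m inch '[[[0.003,0,0,0,0,0,255],[0.003,0,0,0,0,0,255],[0.003,0,0,0,0,0,255],[0,0,0,0,0,0,255]]]'
python3 -c "
from h import *
goto([.4534,.1280,.060],14.5)"
```

```text
time_s: 14.0
tool_pos: [0.4541, 0.1282, 0.061]
eef_rot: [-0.701, -0.09, 0.089, 0.701]
contact_force: [-0.7, -0.9, 0.1]
grip_width: 0.004
time_s: 14.4
tool_pos: [0.4627, 0.1304, 0.0606]
eef_rot: [-0.701, -0.09, 0.089, 0.701]
contact_force: [0.5, 0.9, 0.3]
grip_width: -0.004
t 14.4 pos [0.4627 0.1304 0.0606] tilt 0.04706102416434613 xaxis 14.550059304466421 F [0.5458 0.9211 0.3165] w -0.0036568120093229306
shift tool [-0.0096  0.0006  0.    ]
turn 0 [0.0039 0.0501 0.0469]
turn 180 [   0.0737 -179.9499   -0.0061]
```

```bash
python3 -m inch '[[[0.002,0,0,0,0,0,255],[0.002,0,0,0,0,0,255]]]'
python3 -m inch '[[[0.002,0,0,0,0,0,255],[0.002,0,0,0,0,0,255]]]'
python3 -m inch '[[[0.002,0,0,0,0,0,255],[0.002,0,0,0,0,0,255]]]'
python3 -m inch '[[[0.002,0,0,0,0,0,255],[0.002,0,0,0,0,0,255]]]'
python3 -m inch '[[[0.002,0,0,0,0,0,255],[0.002,0,0,0,0,0,255]]]'
```

```text
time_s: 14.6
tool_pos: [0.4662, 0.1313, 0.0604]
eef_rot: [0.701, 0.09, -0.09, -0.701]
contact_force: [-0.3, -0.3, -0.3]
grip_width: 0.001
time_s: 14.8
tool_pos: [0.47, 0.1323, 0.0603]
eef_rot: [0.701, 0.089, -0.09, -0.701]
contact_force: [-0.7, -0.4, 0.4]
grip_width: 0.001
time_s: 15.0
tool_pos: [0.4739, 0.1333, 0.0603]
eef_rot: [0.701, 0.089, -0.09, -0.701]
contact_force: [-0.3, -1.8, 0.5]
grip_width: -0.003
time_s: 15.2
tool_pos: [0.4778, 0.1343, 0.0603]
eef_rot: [-0.701, -0.089, 0.09, 0.701]
contact_force: [-0.6, -1.0, 0.2]
grip_width: 0.002
time_s: 15.4
tool_pos: [0.4817, 0.1353, 0.0603]
eef_rot: [0.701, 0.09, -0.09, -0.701]
contact_force: [-1.5, -0.7, -0.4]
grip_width: -0.0
```

```bash
python3 -c "
from h import *
grab('scene','s9');grab('side','d9')
for n,b in [('s9',(230,160,340,260)),('d9',(215,110,325,210))]:
  p=np.load(n+'.npz')['p'][b[1]:b[3],b[0]:b[2],::-1];cv2.imwrite(f'pics/z{n}.png',cv2.resize(p,None,fx=5,fy=5,interpolation=cv2.INTER_CUBIC))
a,b=cv2.imread('pics/zs9.png'),cv2.imread('pics/zd9.png');cv2.imwrite('pics/m9.png',cv2.resize(np.hstack([a,b]),(800,364)))
"
```

```text
(no output)
```

View pics/m9.png

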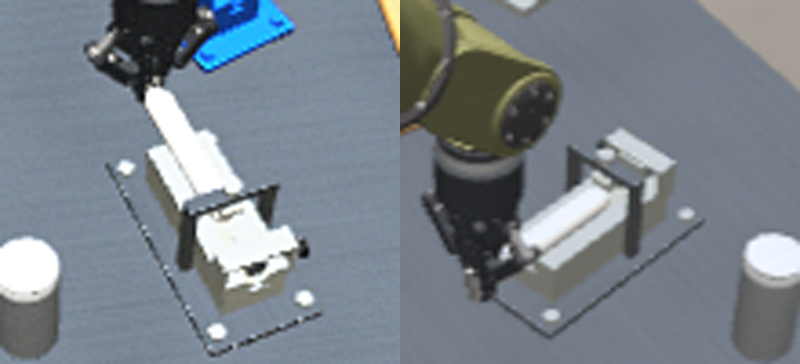

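The bar has moved in the groove, its tip nearly under the roller, with the fingers behind its end. Continuing at 1 mm per row.

```bash
for i in 1; do :; done
python3 -m inch '[[[0.001,0,0,0,0,0,255],[0.001,0,0,0,0,0,255]]]'
python3 -m inch '[[[0.001,0,0,0,0,0,255],[0.001,0,0,0,0,0,255]]]'
python3 -m inch '[[[0.001,0,0,0,0,0,255],[0.001,0,0,0,0,0,255]]]'
python3 -m inch '[[[0.001,0,0,0,0,0,255],[0.001,0,0,0,0,0,255]]]'
```

```text
time_s: 15.7
tool_pos: [0.4835, 0.1358, 0.0603]
eef_rot: [0.701, 0.089, -0.09, -0.701]
contact_force: [-0.8, 0.2, 0.1]
grip_width: 0.002
time_s: 15.9
tool_pos: [0.4855, 0.1363, 0.0603]
eef_rot: [0.701, 0.09, -0.09, -0.701]
contact_force: [-0.0, 0.4, -0.1]
grip_width: 0.004
time_s: 16.1
tool_pos: [0.4872, 0.1368, 0.0602]
eef_rot: [0.701, 0.089, -0.09, -0.701]
contact_force: [-5.1, -2.0, 1.4]
grip_width: 0.001
time_s: 16.3
tool_pos: [0.4889, 0.1372, 0.0602]
eef_rot: [0.701, 0.089, -0.09, -0.701]
contact_force: [-5.2, -1.3, 1.3]
grip_width: 0.0
```

```bash
python3 -m inch '[[[0.001,0,0,0,0,0,255],[0.001,0,0,0,0,0,255]]]'
python3 -m inch '[[[0.001,0,0,0,0,0,255]]]'
python3 -m inch '[[[0.0007,0,0,0,0,0,255]]]'
python3 -m inch '[[[0.0007,0,0,0,0,0,255]]]'
python3 -m inch '[[[0.0007,0,0,0,0,0,255]]]'
python3 -m inch '[[[0.0007,0,0,0,0,0,255]]]'
```

```text
time_s: 16.5
tool_pos: [0.4909, 0.1377, 0.0602]
eef_rot: [0.701, 0.089, -0.09, -0.701]
contact_force: [-4.5, -1.9, 3.2]
grip_width: 0.001
time_s: 16.6
tool_pos: [0.4919, 0.138, 0.0602]
eef_rot: [0.701, 0.089, -0.09, -0.701]
contact_force: [-5.5, -1.2, 2.9]
grip_width: -0.001
time_s: 16.7
tool_pos: [0.4927, 0.1382, 0.0602]
eef_rot: [0.701, 0.089, -0.09, -0.701]
contact_force: [-4.1, -1.3, 2.6]
grip_width: -0.004
time_s: 16.8
tool_pos: [0.4935, 0.1384, 0.0603]
eef_rot: [0.701, 0.089, -0.09, -0.701]
contact_force: [-4.3, -1.4, 1.9]
grip_width: -0.0
time_s: 16.9
tool_pos: [0.4943, 0.1386, 0.0603]
eef_rot: [0.701, 0.09, -0.09, -0.701]
contact_force: [-3.9, -0.7, 2.5]
grip_width: 0.0
time_s: 17.0
tool_pos: [0.495, 0.1388, 0.0603]
eef_rot: [0.701, 0.09, -0.09, -0.701]
contact_force: [-3.0, -0.3, 1.4]
grip_width: 0.001
```

Past the taper ramp, drag is falling to about 3 N. Next come smaller typed steps, with a force check between calls that stops the chain on a rise.

```bash
cat > chk.py <<'E'
import sys,numpy as np
from workcell import ctrl
s=ctrl.read_state();f=-np.array(s['contact_force'])@np.array([.968,.2504,0])
x=(np.array(s['tool_pos'])[:2]-np.array([.5425,.1511]))@np.array([.968,.2504])*1000-65
print(f"t{s['time_s']:.2f} x{x:.2f} F{f:.1f} Fz{s['contact_force'][2]:.1f}");sys.exit(f>float(sys.argv[1]))
E
I="python3 -m inch"; c(){ python3 chk.py 6.0; }
$I '[[[0.0004,0,0,0,0,0,255],[0.0004,0,0,0,0,0,255]]]' >/dev/null && c && 
$I '[[[0.0004,0,0,0,0,0,255],[0.0004,0,0,0,0,0,255]]]' >/dev/null && c && 
$I '[[[0.0004,0,0,0,0,0,255],[0.0004,0,0,0,0,0,255]]]' >/dev/null && c && 
$I '[[[0.0004,0,0,0,0,0,255],[0.0004,0,0,0,0,0,255]]]' >/dev/null && c && 
$I '[[[0.0004,0,0,0,0,0,255],[0.0004,0,0,0,0,0,255]]]' >/dev/null && c && 
$I '[[[0.0004,0,0,0,0,0,255],[0.0004,0,0,0,0,0,255]]]' >/dev/null && c
```

```text
t17.20 x-113.32 F4.3 Fz1.0False
```

```bash
sed -i 's/sys.exit(\(.*\))$/sys.exit(int(\1))/' chk.py
I="python3 -m inch"; c(){ python3 chk.py 6.0; }
$I '[[[0.0004,0,0,0,0,0,255],[0.0004,0,0,0,0,0,255]]]' >/dev/null && c && 
$I '[[[0.0004,0,0,0,0,0,255],[0.0004,0,0,0,0,0,255]]]' >/dev/null && c && 
$I '[[[0.0004,0,0,0,0,0,255],[0.0004,0,0,0,0,0,255]]]' >/dev/null && c && 
$I '[[[0.0004,0,0,0,0,0,255],[0.0004,0,0,0,0,0,255]]]' >/dev/null && c && 
$I '[[[0.0004,0,0,0,0,0,255],[0.0004,0,0,0,0,0,255]]]' >/dev/null && c && 
$I '[[[0.0004,0,0,0,0,0,255],[0.0004,0,0,0,0,0,255]]]' >/dev/null && c
```

```text
t17.40 x-112.55 F3.6 Fz1.9
t17.60 x-111.72 F2.7 Fz1.3
t17.80 x-110.94 F2.7 Fz1.1
t18.00 x-110.13 F2.3 Fz1.7
t18.20 x-109.32 F3.6 Fz1.0
t18.40 x-108.51 F3.0 Fz1.9
```

```bash
I="python3 -m inch"; c(){ python3 chk.py 5.3; }; exec 3>&1
$I '[[[0.0003,0,0,0,0,0,255]]]' >/dev/null && c && 
$I '[[[0.0003,0,0,0,0,0,255]]]' >/dev/null && c && 
$I '[[[0.0003,0,0,0,0,0,255]]]' >/dev/null && c && 
$I '[[[0.0003,0,0,0,0,0,255]]]' >/dev/null && c && 
$I '[[[0.0003,0,0,0,0,0,255]]]' >/dev/null && c && 
$I '[[[0.0003,0,0,0,0,0,255]]]' >/dev/null && c && 
$I '[[[0.0003,0,0,0,0,0,255]]]' >/dev/null && c && 
$I '[[[0.0003,0,0,0,0,0,255]]]' >/dev/null && c && 
$I '[[[0.0003,0,0,0,0,0,255]]]' >/dev/null && c && 
$I '[[[0.0003,0,0,0,0,0,255]]]' >/dev/null && c && 
$I '[[[0.0003,0,0,0,0,0,255]]]' >/dev/null && c && 
$I '[[[0.0003,0,0,0,0,0,255]]]' >/dev/null && c && 
$I '[[[0.0003,0,0,0,0,0,255]]]' >/dev/null && c && 
$I '[[[0.0003,0,0,0,0,0,255]]]' >/dev/null && c && 
$I '[[[0.0003,0,0,0,0,0,255]]]' >/dev/null && c && 
$I '[[[0.0003,0,0,0,0,0,255]]]' >/dev/null && c && 
$I '[[[0.0003,0,0,0,0,0,255]]]' >/dev/null && c && 
$I '[[[0.0003,0,0,0,0,0,255]]]' >/dev/null && c && 
$I '[[[0.0003,0,0,0,0,0,255]]]' >/dev/null && c && 
$I '[[[0.0003,0,0,0,0,0,255]]]' >/dev/null && c
```

```text
t18.50 x-108.23 F4.0 Fz2.1
t18.60 x-107.94 F3.0 Fz1.3
t18.70 x-107.64 F3.4 Fz1.2
t18.80 x-107.33 F3.4 Fz2.2
t18.90 x-107.05 F2.8 Fz0.9
t19.00 x-106.75 F4.5 Fz1.2
t19.10 x-106.43 F3.6 Fz1.5
t19.20 x-106.15 F3.4 Fz1.6
t19.30 x-105.85 F3.3 Fz1.4
t19.40 x-105.55 F4.1 Fz0.3
t19.50 x-105.23 F2.5 Fz1.5
t19.60 x-104.96 F5.3 Fz1.2
```

```bash
I="python3 -m inch"; c(){ python3 chk.py 6.0; }
$I '[[[0,0,0,0,0,0,255]]]' >/dev/null && c && 
$I '[[[0.0002,0,0,0,0,0,255]]]' >/dev/null && c && 
$I '[[[0.0002,0,0,0,0,0,255]]]' >/dev/null && c && 
$I '[[[0.0002,0,0,0,0,0,255]]]' >/dev/null && c && 
$I '[[[0.0002,0,0,0,0,0,255]]]' >/dev/null && c
```

```text
t19.70 x-104.95 F4.0 Fz1.3
t19.80 x-104.94 F5.5 Fz2.7
t19.90 x-104.94 F8.0 Fz5.1
```

```bash
I="python3 -m inch"; c(){ python3 chk.py 9.5; }
$I '[[[0,-0.0002,0,0,0,0,255]]]' >/dev/null && c && 
$I '[[[0,0,0,0,0,0,255]]]' >/dev/null && c && 
$I '[[[0,0,0,0,0,0,255]]]' >/dev/null && c
```

```text
t20.00 x-104.95 F4.5 Fz-0.1
t20.10 x-104.94 F5.7 Fz1.7
t20.20 x-104.94 F6.2 Fz2.2
```

```bash
I="python3 -m inch"; c(){ python3 chk.py 9.6; }
$I '[[[0.0001,0,0,0,0,0,255]]]' >/dev/null && c && 
$I '[[[0.0001,-0.0001,0,0,0,0,255]]]' >/dev/null && c && 
$I '[[[0,0,0,0,0,0,255]]]' >/dev/null && c && 
$I '[[[0,0,0,0,0,0,255]]]' >/dev/null && c
```

```text
t20.30 x-104.93 F7.7 Fz2.6
t20.40 x-104.93 F7.1 Fz1.3
t20.50 x-104.92 F6.5 Fz1.7
t20.60 x-104.91 F7.2 Fz0.9
```

```bash
I="python3 -m inch"; c(){ python3 chk.py 9.6; }
$I '[[[0.0001,0,0,0,0,0,255]]]' >/dev/null && c && 
$I '[[[0,0,0,0,0,0,255]]]' >/dev/null && c && 
$I '[[[0,0,0,0,0,0,255]]]' >/dev/null && c && 
$I '[[[0,0,0,0,0,0,255]]]' >/dev/null && c && 
$I '[[[0,0,0,0,0,0,255]]]' >/dev/null && c
python3 -c "
from h import *
grab('scene','s10');grab('side','d10')
for n,b in [('s10',(230,160,340,260)),('d10',(215,110,325,210))]:
  p=np.load(n+'.npz')['p'][b[1]:b[3],b[0]:b[2],::-1];cv2.imwrite(f'pics/z{n}.png',cv2.resize(p,None,fx=5,fy=5,interpolation=cv2.INTER_CUBIC))
"
python3 chk.py 99
```

```text
t20.70 x-104.90 F8.5 Fz1.9
t20.80 x-104.91 F7.4 Fz1.7
t20.90 x-104.91 F7.5 Fz1.8
t21.00 x-104.92 F7.5 Fz1.4
t21.10 x-104.93 F7.4 Fz0.8
t21.20 x-104.93 F8.5 Fz2.2
```

View pics/zs10.png

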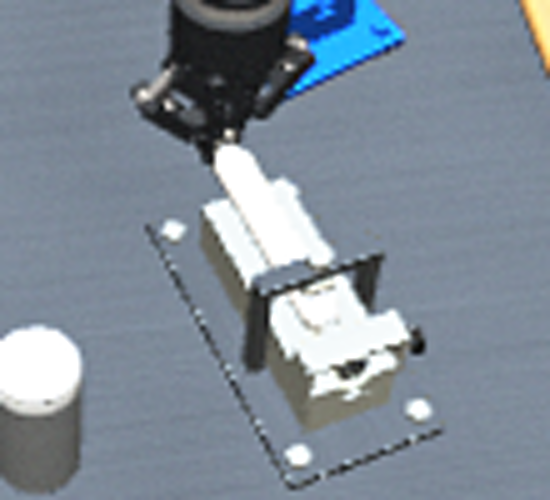

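View pics/zd10.png

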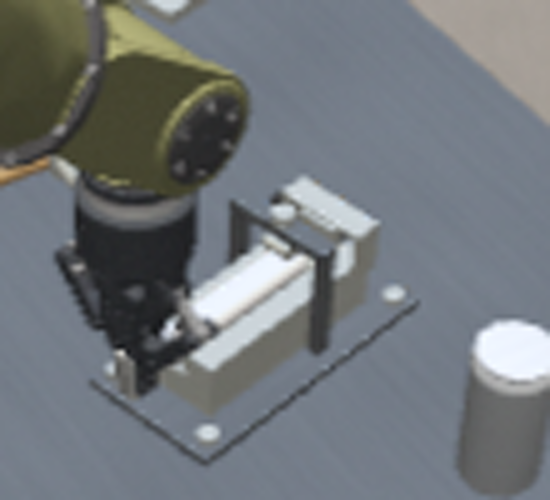

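```bash
python3 - <<'E'
from h import *
c=np.array([.5425,.1511]);a=np.radians(14.5);X=np.array([np.cos(a),np.sin(a)]);Y=np.array([-X[1],X[0]])
for t,n in [('scene0','scene'),('s10','scene'),('side0','side'),('d10','side')]:
    C=cloud(n,np.load(t+'.npz')['d']);d=C[...,:2]-c;bx=d@X-.065;by=d@Y
    m=(C[...,2]>.076)&(C[...,2]<.084)&(abs(by)<.014)&(bx>.05)&(bx<.12)
    print(t,m.sum(),np.percentile(bx[m],[2,10,50,90,98]).round(4))
    if t in('s10','d10'):
        m=(abs(by)<.006)&(C[...,2]>.058)&(C[...,2]<.078)&(bx>.043)&(bx<.09); print('  along',[(round(float(x)*1000),round(float(z)*1000)) for x,z in sorted(zip(bx[m],C[...,2][m]))])
    m=(C[...,2]>.09)&(C[...,2]<.106)&(abs(by)<.04)&(bx>.0)&(bx<.07);print('  bridge',np.percentile(bx[m],[2,50,98]).round(4))
p=np.load('s10.npz')['p'][200:250,270:325,::-1];cv2.imwrite('pics/zz10.png',cv2.resize(p,None,fx=12,fy=12,interpolation=cv2.INTER_CUBIC))
E
```

```text
scene0 37 [0.069  0.0713 0.0843 0.0942 0.096 ]
  bridge [0.0263 0.0383 0.0437]
s10 37 [0.0695 0.071  0.0834 0.0945 0.0956]
  along [(44, 73), (46, 74), (47, 67), (47, 70), (48, 73), (48, 76), (49, 69), (50, 70), (50, 68), (52, 67), (53, 74), (53, 70), (54, 68), (54, 66), (57, 69), (57, 68), (58, 63), (58, 67), (59, 67), (62, 68), (87, 62)]
  bridge [0.0266 0.0383 0.044 ]
side0 33 [0.0701 0.0707 0.0812 0.0933 0.0951]
  bridge [0.0271 0.0324 0.0449]
d10 36 [0.0678 0.0713 0.0797 0.0941 0.0973]
  along [(73, 72), (73, 78), (73, 70), (79, 77)]
  bridge [0.0269 0.0334 0.0456]
```

View pics/zz10.png

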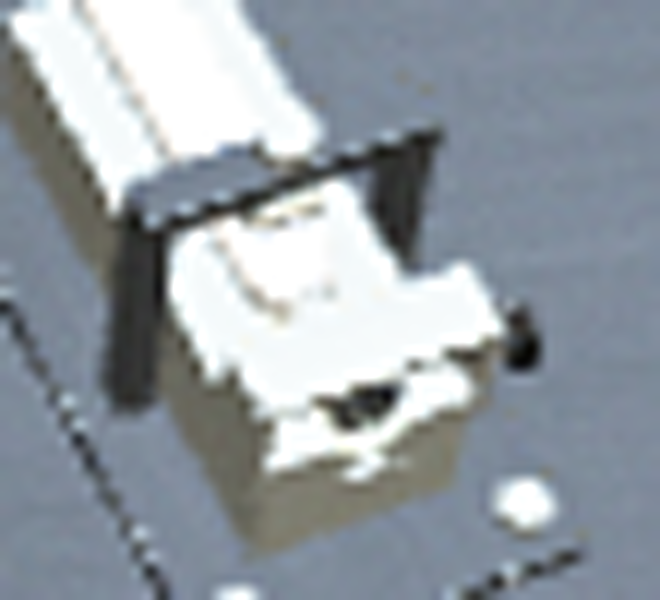

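Pressed for about a second at 7.5–8.5 N total, about 4–5 N beyond the 3.3 N drag. The position stayed fixed and the stop had not shifted. The bar tip at about x = 57 mm stands ahead of the plate face at about 70 mm, which fits the screw protrusion. Backing off.

```bash
python3 -m inch '[[[-0.0005,0,0,0,0,0,255],[-0.002,0,0,0,0,0,255],[-0.01,0,0,0,0,0,255],[-0.025,0,0,0,0,0,255],[-0.025,-0.01,0,0,0,0,255],[0,-0.04,0,0,0,0,255],[0,-0.04,0,0,0,0,255],[0,-0.03,0,0,0,0,255]]]'
python3 -m inch '[[[0,0,0,0,0,0,255],[0,0,0,0,0,0,255]]]'
python3 -c "
from h import *
goto([.5,.14,.18],14.5);grab('wrist','w11');grab('scene','s11');grab('side','d11')
for n,b in [('s11',(230,160,340,260)),('d11',(215,110,325,210))]:
  p=np.load(n+'.npz')['p'][b[1]:b[3],b[0]:b[2],::-1];cv2.imwrite(f'pics/z{n}.png',cv2.resize(p,None,fx=5,fy=5,interpolation=cv2.INTER_CUBIC))
a,b=cv2.imread('pics/zs11.png'),cv2.imread('pics/zd11.png');cv2.imwrite('pics/m11.png',cv2.resize(np.hstack([a,b]),(800,364)))
for n in ('s','d'):
  d=cv2.absdiff(cv2.imread(f'pics/z{n}10.png'),cv2.imread(f'pics/z{n}11.png')).max(2);print(n,'changed px right of gripper',(d[160:,:]>40).sum(), (d[220:,250:]>40).sum())
"
```

```text
time_s: 22.0
tool_pos: [0.4437, 0.1255, 0.183]
eef_rot: [-0.701, -0.09, 0.089, 0.701]
contact_force: [-0.1, 0.9, 0.8]
grip_width: 0.002
time_s: 22.2
tool_pos: [0.4437, 0.1255, 0.1806]
eef_rot: [-0.701, -0.09, 0.089, 0.701]
contact_force: [0.4, -0.1, -0.4]
grip_width: -0.001
t 22.2 pos [0.4437 0.1255 0.1806] tilt 0.07035366868906902 xaxis 14.545321876801975 F [ 0.4336 -0.0657 -0.3948] w -0.001048058861977373
shift tool [ 0.0581  0.0007 -0.0001]
turn 0 [0.004  0.0453 0.0702]
turn 180 [   0.1103 -179.9546   -0.0062]
s changed px right of gripper 66 0
d changed px right of gripper 27109 0
```

View pics/m11.png

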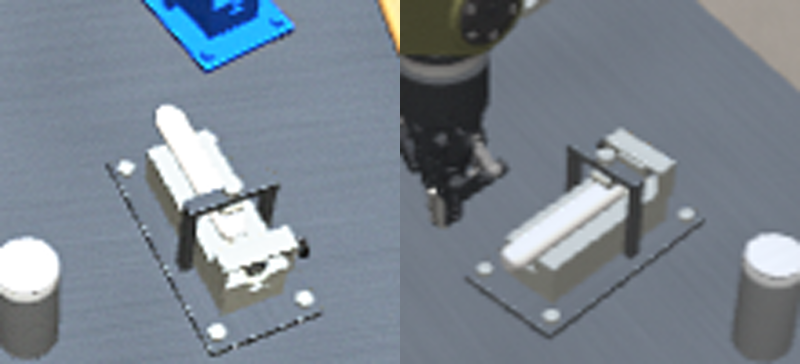

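View pics/w11.png

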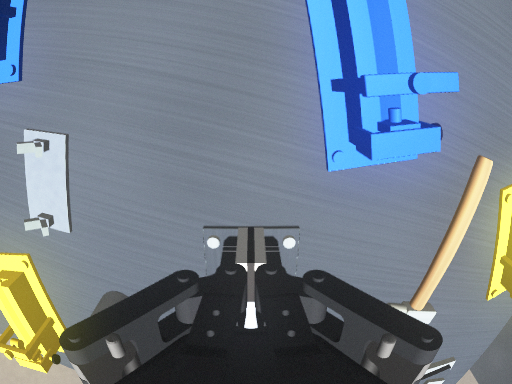

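The bar lies along the groove under the bridge, with its rear end about 29 mm outside the block. Nothing changed at the bridge or stop between the pressed and released pictures. The can and hammer are where they were, and the robot is touching nothing. Handing in.

```bash
python3 -c "
from workcell import close_job
print(close_job())"
```

```text
the job is handed in; nothing more can be done
None
```

I laid the bar in the V-block's groove, slid it under the roller and pressed it home against the set screw. I handed the job in at about 22 s of the 61 s allowed.

- **Regrip:** My first grip, at the bar's middle, would have put the fingertips into the block's top. I laid the bar back in the rest, took it again about 25 mm behind its middle, and seated it in the groove. From there I pushed it from behind with closed fingers.
- **Press:** Sliding drag was about 3.3 N. At the stop the tool position stayed fixed while the total force rose. I then held 7.4–8.5 N for about half a second, after about half a second at 6–8 N. That is roughly 4–5 N on the screw, below the 9 N slip level.
- **Last checks:** The stop plate was in the same place before and during the press, to about 1 mm in the camera depth. The pictures of the bridge and stop did not change when I backed off. The bar's tip, at about 57 mm, stands about 13 mm ahead of the plate face, which fits the screw's range. The bar looked straight in the groove, and the contact force was near zero with the arm clear.
- **Not confirmed or not consistent:**
  - The contact with the screw tip was judged by force and position, because the cameras cannot resolve it.
  - Estimates of the bar's rear end differed by up to about 8 mm between views, but this did not affect the final press.
  - The can and hammer looked untouched in the later pictures. I did not check the brush separately at the end, but the arm did not work near it.

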